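# Jack up the drooping balance platform and hold it

### The job

One of the two balance platforms droops at the front because its front foot is too short: set the lever jack flat on the bench with its saddle centred under the lift pad of that platform. Then press the jack's handle fully down, so that the jack alone carries the platform level or a shade above, off its foot, and finish while still holding the handle down. Leave the other platform, both front feet and the things standing around as they are.

Things in the scene. Friction and masses are not known exactly. Their poses are not given: they have to be found in the camera images.
- stand_a: Balance platform at the left (+y): fixed rear feet and, hinged on them, a 220 x 220 x 12 mm aluminium plate with a white balance on it (140 mm high in all). Varies in place and yaw. Origin: on the bench straight under the lift pad; x points from pad to rear hinge, z up. In this frame: plate x 30 to 250, y -110 to 110 mm, hinge at x 270, z 72; its front foot stands at x 40, y 80.
- stand_b: The same at the right (-y), except that its front foot stands at x 40, y -80 mm. Either platform weighs about 2.4 kg (varies) and presses on a jack under its pad with some 10 to 18 N. The plate swings freely about its rear hinge and rests by its weight. Level, its underside is 72 mm above the bench.
- pad_a (a point): Centre of the underside of the lift pad of platform a: round steel pad, 36 mm across, 6 mm thick, under a rounded tab (40 mm wide, 12 mm thick) that juts out at the middle of the plate's front; a pointed 14 mm pin on the tab marks it from above. 66 mm above the bench when level, about 49 mm when drooping.
- pad_b (a point): The same for platform b.
- foot_tall: Full-size front foot: black rubber, 48 mm across, 72 mm high, loose, standing under the front edge of the platform that is level. Origin: centre of its underside, z up.
- foot_short: Too short front foot: plain steel stub, 30 mm across, 57 mm high, loose, standing under the front edge of the platform that droops; it sits under platform a or b by chance. Origin: centre of its underside, z up.
- jack: Small loose lever jack, about 0.83 kg. Origin: on its underside near the middle; x towards the saddle, z up. Base plate x -100 to 105 mm, 64 wide, 10 thick. Saddle at x 80: flat disc 40 mm across. Handle: 12 mm bar pivoted at x 15, z 40 between the cheeks, sloping up and back over the rear (-x) end; over x = -40 its top is at z 75 when up.
- jack_grip (a point): Point midway between the jack's two upright cheek plates, 40 mm above its underside, over its origin: where to grip it from above, fingers on the outer faces, closing along the jack's y. The cheeks are 50 mm over their outer faces, x -30 to 30 mm, z 10 to 62 mm; the centre of mass is near.
- saddle (a point): Centre of the top of the jack's saddle: 38 mm above the jack's underside when down, rises straight up by 32 mm with the handle fully down.
- pump (a joint): Jack handle, rad: 0 = up (0.48 rad above level), 0.5 = fully down at its stop. It ends in a black rubber paddle, 60 x 30 x 16 mm, to push down on; the middle of its top is at x -101, z 109 mm in the jack's frame when up, x -120, z 45 when down. Sprung back: 3 N to start, 9 to 13 N held down under the load. The saddle rises 64 mm per rad and sinks when the handle is let go.
- bottle: Bystander: amber bottle, 60 mm across, 120 mm high, at the left. Origin: centre of its underside.
- jar: Bystander: small jar, 40 mm across, 50 mm high, between the fronts of the platforms. Origin: centre of its underside.
- dish: Bystander: flat white dish, 90 mm across, 16 mm high, at the right. Origin: centre of its underside.
Not all that is in view belongs to the job. What is shaped like the jack but red is not meant.

How it is judged:
By the outcome, as a careful person would: the job done as asked, in the order asked, and still so for the second after the job is handed in, while the arm keeps its last pose, push and grip.
It also fails if it takes over 61 s, if anything falls off the work surface, if the arm or the gripper's body presses on something with over 40 N, if the wrist force passes 120 N, or if a joint passes its speed limit or range.

### The arm

A 6-joint arm with a two-finger parallel gripper is mounted at the origin on the work surface. World frame = base frame: x ahead of the robot, y to its left, z up, the work surface at z = 0. Lengths are in m, angles in rad, forces in N, time in s.
With the tool pointing down it reaches from about 0.35 to 0.975 m from the base axis. Payload 7.1 kg.
Tool frame: the origin (TCP) lies midway between the tips of the shut fingers; the grasp point (between the pads) lies 19 mm behind it (hold_point_z is the z of the grasp point in the tool frame, in m); z points along the fingers, y is the direction in which the jaws open and shut (so a half turn about z gives the same grasp; the last joint's range is limited). The gripper opens to 88 mm and grips with 3 to 60 N. Pads are 20 mm wide; open, the fingers measure 115 mm over their backs; the gripper's body (75 mm by 178 mm) begins 61 mm behind the grasp point.
Start: joints at [1.114, 0.423, 1.63, -0, 1.089, -0.019], TCP at [0.265, 0.566, 0.184] pointing down, gripper open.
Joint ranges: [-3, 3], [-0.9, 2.11], [0.09, 2.58], [-1.31, 4.45], [0.11, 2.69], [-2.54, 2.54]. Speed limits (rad/s): [2.39, 2.39, 3.01, 3.14, 3.14, 3.14].

### API

Orientations are given as a unit quaternion [w, x, y, z].
In Python, from workcell import * gives the robot as it stands.
- The arm moves only by the shell command python3 -m jog 'ROWS'. ROWS is JSON, a list of rows, each a list of 3 entries, a list of its own where there are three numbers: the opening in per cent of the stroke, from 0 (shut) to 100 (fully open), then the shift along the tool's x, y, z in mm, then the turn about the tool's z in degrees. A call has 1 to 8 rows; each row shifts and turns the commanded pose from where the row before left it, along the tool's axes as they then stand; what a row does not reach is not made up. A row lasts 1/10 s, in which the tool goes at most 50 mm and 8.59 degrees, less where a joint would pass 70% of its speed; a pose out of reach is approached as far as the arm can. A call is refused whole if a number of a shift passes 50 or a number of a turn 8.59, either way. A call with a gripper value outside its range is refused whole. The fingers move at their own pace and stop on an object; the grip force is fixed at half the most. Time passes only in rows, so rows that do not move let the fingers close. It gives the time, the measured TCP pose, the force and the opening at its end, in the units of the state.
- sense(): the state, without advancing time (a new reading comes with each control period).
- grab_frame(name): name is "scene" or "top"; returns (picture, depth): 384x512x3 uint8, red, green, blue; 384x512 float32, m along the optical axis (not along the pixel's ray), 0 where there is no reading.
- camera_model(name): a dict with "mtx" (3x3 intrinsics, pixels), "dist" ([k1, k2, p1, p2, k3] as OpenCV has them; the pictures are not rectified), "cam_to_world" (4x4, takes a point from camera to world coordinates). Camera axes: x right, y down, z forward; pixel columns grow to the right and rows downward; lengths in m; the calibration is good to about 2 mm. A picture is of the moment at which its call begins. camera_model takes no time and is no camera call.
- hand_in(): hands the job in, once; it reports no verdict.
The state is a dict: "t": time; "joint_pos": joint angles; "joint_vel": joint speeds; "tau": joint torques, N m; "position": TCP position; "tool_rot": TCP orientation; "ft_force": force on the tool from outside, world axes, zero at the start; "moment": the same for the moment, N m; "grip_width": finger opening in m.
Only numpy, scipy, OpenCV 4.12 (cv2) and the standard library are available. Lean on these libraries where they do the work, as an engineer would, in place of code of your own. Each camera call takes 0.05 s, during which the arm holds its last target.

## Working session

There is one attempt and no reset: what is moved stays moved. The work goes in short steps, Python scripts to look and compute and a shell command to move; the robot and the scene stay as the last step left them, time stands still between calls to the robot, and variables do not carry over. Pictures are saved under pics/ and viewed, and the job is handed in when it is done.

```bash
mkdir -p pics; ls; python3 - <<'E'
from workcell import *
import cv2,numpy as np
s=sense();print(s)
for n in("scene","top"):
    p,d=grab_frame(n);cv2.imwrite(f"pics/{n}0.png",cv2.cvtColor(p,cv2.COLOR_RGB2BGR));np.save(f"pics/{n}0_d.npy",d)
    print(camera_model(n))
E
```

```text
pics
{'t': 0.0, 'joint_pos': array([ 1.11404211e+00,  4.23823627e-01,  1.63068711e+00,  5.56956907e-06,
        1.08857647e+00, -1.90084072e-02]), 'joint_vel': array([-5.22032992e-05,  7.00980391e-04, -4.41020314e-04, -1.16471203e-03,
       -1.79583829e-04,  2.19411119e-03]), 'tau': array([ 9.17505058e-04, -5.44641423e+01, -2.73673135e+01,  6.43944880e-02,
        2.28146079e-02, -1.36097278e-04]), 'position': array([0.26464938, 0.56553382, 0.18371362]), 'tool_rot': array([-1.78487733e-04,  2.17130755e-01,  9.76142242e-01, -7.25649944e-04]), 'ft_force': array([-0.0729435 , -0.35250197,  0.89746495]), 'moment': array([ 0.0462911 ,  0.03152737, -0.01048935]), 'grip_width': 0.08821211387141836}
{'mtx': array([[427.53405949,   0.        , 255.3449824 ],
       [  0.        , 427.53405949, 184.88277222],
       [  0.        ,   0.        ,   1.        ]]), 'dist': array([-0.14071542,  0.        ,  0.        ,  0.        ,  0.        ]), 'cam_to_world': array([[ 0.53388721,  0.48259449, -0.69431046,  1.6169322 ],
       [ 0.84549416, -0.31459696,  0.43147234, -0.63443319],
       [-0.01020179, -0.817393  , -0.57599011,  0.95587265],
       [ 0.        ,  0.        ,  0.        ,  1.        ]])}
{'mtx': array([[368.74635493,   0.        , 249.44098044],
       [  0.        , 368.74635493, 190.28501194],
       [  0.        ,   0.        ,   1.        ]]), 'dist': array([-0.01820583,  0.        ,  0.        ,  0.        ,  0.        ]), 'cam_to_world': array([[-1.04676755e-02, -9.77444765e-01,  2.10931647e-01,
         3.45942993e-01],
       [-9.99945180e-01,  1.02861813e-02, -1.95763707e-03,
         2.20365534e-02],
       [-2.56199062e-04, -2.10940576e-01, -9.77498853e-01,
         1.09825276e+00],
       [ 0.00000000e+00,  0.00000000e+00,  0.00000000e+00,
         1.00000000e+00]])}
```

View pics/scene0.png

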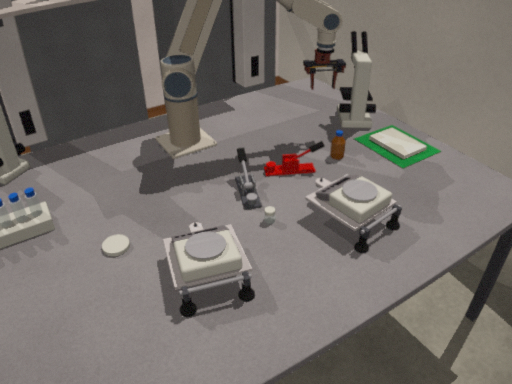

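View pics/top0.png

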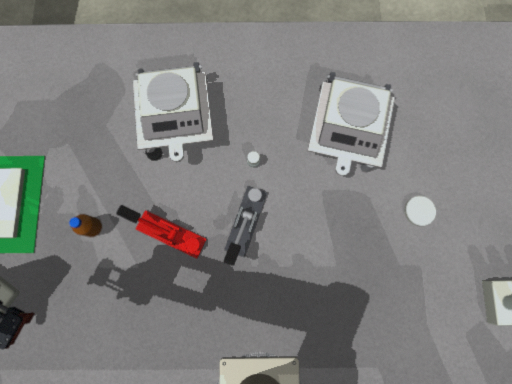

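```bash
cat > h.py <<'E'
import cv2,numpy as np
from workcell import *
def ray(n,uv):
    m=camera_model(n);uv=np.array(uv,float).reshape(-1,1,2)
    q=cv2.undistortPoints(uv,m["mtx"],m["dist"]).reshape(-1,2)
    T=m["cam_to_world"];d=np.c_[q,np.ones(len(q))]@T[:3,:3].T
    return T[:3,3],d
def onz(n,uv,z):
    o,d=ray(n,uv);z=np.broadcast_to(z,(len(d),));return o+d*((z-o[2])/d[:,2])[:,None]
def cloud(n,dep):
    v,u=np.mgrid[:384,:512];o,d=ray(n,np.stack([u,v],-1).reshape(-1,2).astype(float))
    return (o+d*dep.reshape(-1,1)).reshape(384,512,3)
def proj(n,P):
    m=camera_model(n);W=np.linalg.inv(m["cam_to_world"])
    r,_=cv2.Rodrigues(W[:3,:3]);return cv2.projectPoints(np.array(P,float).reshape(-1,1,3),r,W[:3,3],m["mtx"],m["dist"])[0].reshape(-1,2)
def crop(img,x0,y0,x1,y1,k,fn):
    c=cv2.resize(img[y0:y1,x0:x1],None,fx=k,fy=k,interpolation=cv2.INTER_CUBIC);cv2.imwrite(fn,c)
E
python3 - <<'E'
from h import *
t=cv2.imread("pics/top0.png");s=cv2.imread("pics/scene0.png")
a=cv2.resize(t[60:270,300:400],None,fx=3.5,fy=3.5,interpolation=2)
b=cv2.resize(t[60:270,110:300],None,fx=2.8,fy=2.8,interpolation=2)
crop(t,210,60,405,270,2.8,"pics/c1.png");crop(t,110,120,290,270,4,"pics/c2.png")
crop(s,160,140,410,320,3,"pics/c3.png")
d=np.load("pics/top0_d.npy");C=cloud("top",d)
for n,(u,v) in dict(pinA=(176,153),pinB=(344,168),plA=(147,140),tabB=(343,160),plB=(318,150),bench=(280,150),paddle=(232,255),saddle=(255,195),jar=(253,158)).items():
    print(n,C[v,u].round(4))
E
```

```text
pinA [0.6733 0.2281 0.0948]
pinB [ 0.6276 -0.2511  0.0819]
plA [0.7163 0.3151 0.0869]
tabB [ 0.6558 -0.2536  0.0676]
plB [ 0.6875 -0.1825  0.0661]
bench [ 0.7097 -0.0766  0.0027]
paddle [0.3845 0.0677 0.1153]
saddle [0.5601 0.0038 0.0398]
jar [0.6691 0.0084 0.0527]
```

View pics/c1.png

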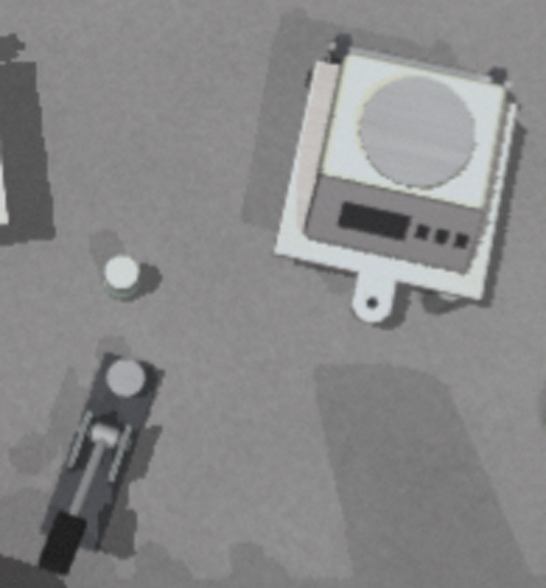

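View pics/c2.png

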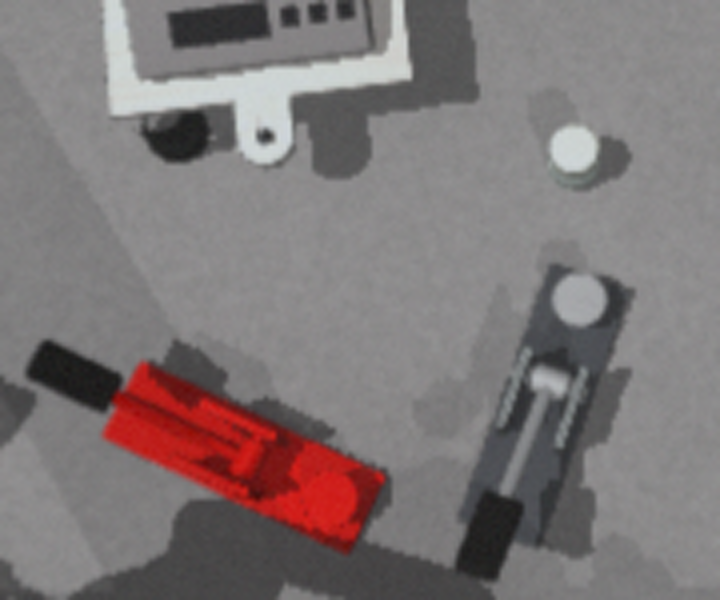

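View pics/c3.png

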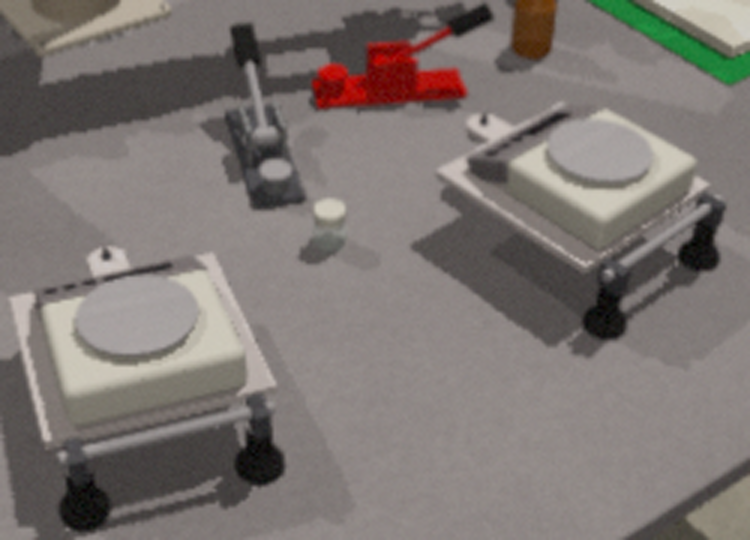

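```bash
cat > meas.py <<'E'
from h import *
def big(m):
    n,l,s,c=cv2.connectedComponentsWithStats(m.astype(np.uint8));i=1+np.argmax(s[1:,4]);return l==i,c[i],s[i,4]
def jack(t,box,pz=.109,sz=.038,sth=(120,175)):
    x0,y0,x1,y1=box;g=cv2.cvtColor(t,cv2.COLOR_BGR2GRAY)
    return g[y0:y1,x0:x1]
E
python3 - <<'E'
from meas import *
t=cv2.imread("pics/top0.png");g=cv2.cvtColor(t,cv2.COLOR_BGR2GRAY)
def blob(x0,y0,x1,y1,f):
    m,c,a=big(f(g[y0:y1,x0:x1].astype(int)));ys,xs=np.nonzero(m);return c+[x0,y0],a,(np.ptp(xs)+1,np.ptp(ys)+1),m
print(g[186:204,246:266:2])
cs,a,b,_=blob(246,186,264,204,lambda q:q>140);print("saddle",cs,a,b)
cp,a,b,_=blob(222,238,242,266,lambda q:q<35);print("paddle",cp,a,b)
ci,a,b,_=blob(338,162,349,174,lambda q:q<110);print("pin",ci,a,b)
S=onz("top",[cs],.038)[0];P=onz("top",[cp],.109)[0]
print("S",S,"P",P,np.linalg.norm((S-P)[:2]))
u=(S-P)[:2];u/=np.linalg.norm(u);print("yaw",np.degrees(np.arctan2(u[1],u[0])),"origin",S[:2]-.08*u, P[:2]+.101*u)
I=onz("top",[ci],.080)[0];print("pin",I)
# plate b: white mask corners
m=(g>185).astype(np.uint8);m[:, :300]=0;m[:,400:]=0;m[180:]=0;m[:65]=0
cv2.imwrite("pics/m.png",cv2.resize(np.where(m[60:200,300:400]>0,255,g[60:200,300:400]).astype(np.uint8),None,fx=4,fy=4,interpolation=0))
E
```

```text
[[118  85  97 115 124 129 138 144 143 143]
 [118  78  78  85 121 132 134 138 143 146]
 [106  75  80 115 131 141 124 119 131 144]
 [ 92  76 106 165 163 162 133  82  92 130]
 [ 87  79 144 167 168 167 158  87  73  90]
 [ 80  94 163 169 169 168 165 121  61  70]
 [ 79 115 167 167 167 166 166 152  60  61]
 [ 80 130 168 168 167 166 166 157  60  57]
 [ 80 144 166 166 165 162 166 161  67  58]
 [ 82 139 168 168 164 165 163 158  67  55]
 [ 82 130 168 167 167 166 161 156  60  55]
 [ 82 112 166 167 166 166 165 145  57  59]
 [ 83  92 166 170 169 166 164 110  57  56]
 [ 81  81 148 168 168 165 151  74  58  64]
 [ 83  75  92 150 160 156 110  58  57  73]
 [ 82  74  77 107 124 115  72  60  68  71]
 [ 80  71  73  82  88  85  80  77  79  84]
 [ 78  71  75  75  81  82  82  77  79  96]]
saddle [254.38709677 194.44354839] 124 (np.int64(13), np.int64(13))
paddle [232.21551724 253.09482759] 116 (np.int64(14), np.int64(20))
pin [342.28571429 168.        ] 7 (np.int64(3), np.int64(3))
S [0.56209637 0.00553107 0.038     ] P [0.38970776 0.06745912 0.109     ] 0.18317454437787517
yaw -19.760074721198798 origin [0.48680704 0.03257764] [0.48476054 0.03331282]
pin [ 0.62819645 -0.24673192  0.08      ]
```

View pics/m.png

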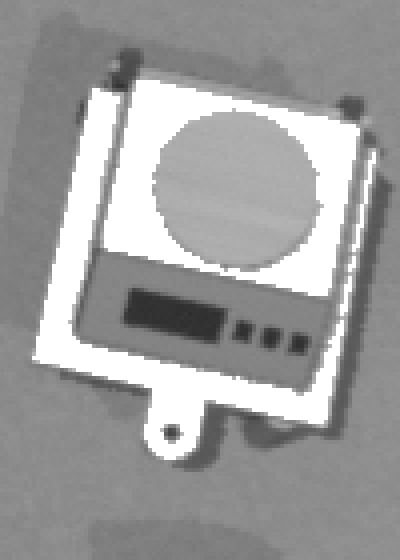

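```bash
python3 - <<'E'
from meas import *
f=lambda x,y:(300+x/4-.5,60+y/4-.5)
A=onz("top",[f(34,361),f(328,426)],.068);d=A[0]-A[1];print(A,np.linalg.norm(d[:2]),"standyaw",np.degrees(np.arctan2(-d[0],d[1])))
L=onz("top",[f(34,361),f(92,90)],[.068,.082]);d=L[1]-L[0];print(L,np.degrees(np.arctan2(d[1],d[0])),np.linalg.norm(d))
T=onz("top",[f(173.5,432)],.075)[0];print("pin",T)
print("tab ctr",onz("top",[(342.9,167.5)],.067))
x=A.mean(0);print("front mid",x, np.linalg.norm((x-T)[:2]),np.degrees(np.arctan2(*(x-T)[[1,0]])))
# pin in scene
s=cv2.imread("pics/scene0.png");crop(s,165,205,260,280,8,"pics/c4.png");print(proj("scene",[T+[0,0,.0]]))
E
```

```text
[[ 0.68793179 -0.15284418  0.068     ]
 [ 0.63642044 -0.36456829  0.068     ]] 0.21790024295142377 standyaw -13.674089553291836
[[ 0.68793179 -0.15284418  0.068     ]
 [ 0.89715823 -0.2039328   0.082     ]] -13.721894248419996 0.21582805523359008
pin [ 0.63105771 -0.24984883  0.075     ]
tab ctr [[ 0.63328607 -0.25204723  0.067     ]]
front mid [ 0.66217611 -0.25870624  0.068     ] 0.03235442883492695 -15.888242814531186
[[195.06931387 223.53678081]]
```

View pics/c4.png

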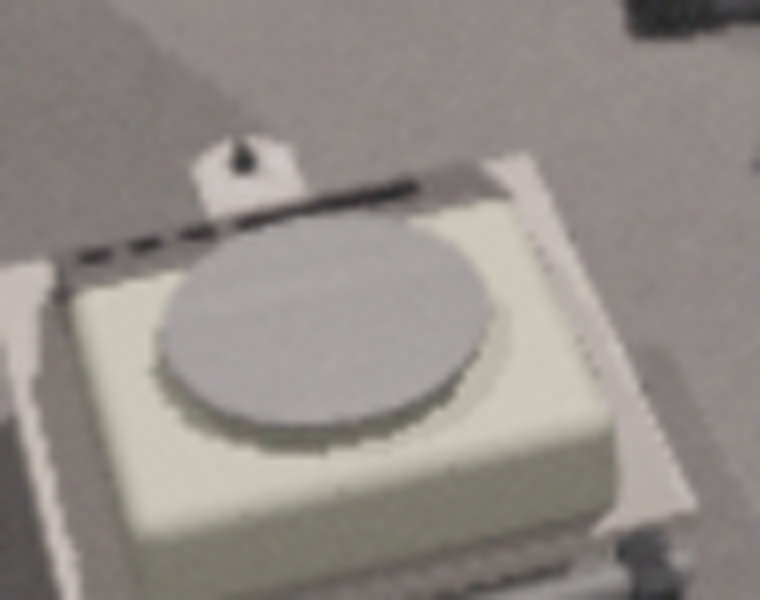

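Grey lever jack (246,222 in top) and red look-alike (170,233): I choose the grey one. Platform b droops: its tab is about 15 mm lower, and a black foot stands under a's front at (154,153). The crops confirm both.

```bash
cat > goal.py <<'E'
import sys
from h import *
from scipy.spatial.transform import Rotation as R
def go(x,y,z,ty=None):
    s=sense();w,a,b,c=s["tool_rot"];r=R.from_quat([a,b,c,w]).as_matrix();p=s["position"]
    yaw=np.degrees(np.arctan2(r[1,1],r[0,1]))
    print("t %.2f pos %s toolY %.2f grip %.4f F %s"%(s["t"],p.round(4),yaw,s["grip_width"],s["ft_force"].round(1)))
    print("shift mm",((np.array([x,y,z])-p)@r*1000).round(1),"turn",None if ty is None else round(-(ty-yaw),2))
    return s
if __name__=="__main__": go(*map(float,sys.argv[1:]))
E
python3 -m jog '[[100,[-29,-27,0],0],[100,[-29,-27,0],0],[100,[-29,-27,0],0],[100,[-29,-27,0],0],[100,[-29,-27,0],0],[100,[-29,-27,0],0],[100,[-29,-27,0],0],[100,[-29,-27,0],0]]'; python3 goal.py .4858 .0329 .13 70.2
```

```text
t: 0.9
position: [0.3836, 0.2705, 0.1843]
tool_rot: [-0.0, 0.217, 0.976, -0.0]
ft_force: [0.9, 0.4, 0.5]
grip_width: 0.0879
t 0.90 pos [0.3836 0.2705 0.1843] toolY 64.93 grip 0.0879 F [0.9 0.4 0.5]
shift mm [-193.2 -171.9   54.3] turn -5.27
```

```bash
python3 -m jog '[[100,[-32,-29,0],0],[100,[-32,-29,0],0],[100,[-32,-29,0],0],[100,[-32,-29,0],0],[100,[-32,-29,0],0],[100,[-30,-26,14],-5.3],[100,[0,0,20],0],[100,[0,0,20],0]]'; python3 goal.py .4858 .0329 .021 70.2
python3 - <<'E'
from h import *
p,d=grab_frame("top");p=p[...,::-1].copy();crop(p,190,160,310,290,5,"pics/t1.png")
p,d=grab_frame("scene");p=p[...,::-1].copy();crop(p,200,80,330,220,4,"pics/s1.png")
E
```

```text
t: 1.7
position: [0.4835, 0.0352, 0.1299]
tool_rot: [0.0, 0.173, 0.985, 0.0]
ft_force: [-0.0, 0.2, -0.8]
grip_width: 0.0878
t 1.70 pos [0.4835 0.0352 0.1299] toolY 70.06 grip 0.0878 F [-0.   0.2 -0.8]
shift mm [ -2.9  -1.4 108.9] turn -0.14
```

View pics/s1.png

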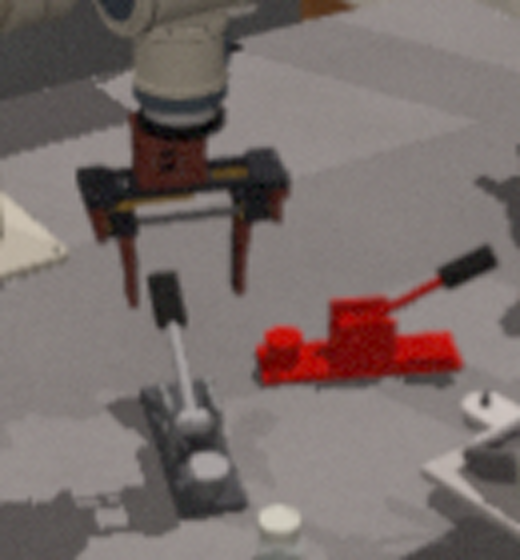

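View pics/t1.png

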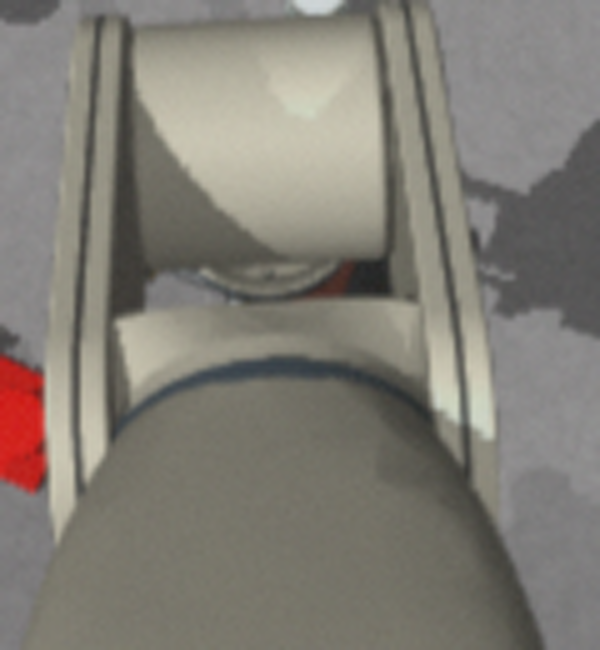

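The gripper sits over the grey jack, with the handle between its fingers. Next I descend and close.

```bash
python3 -m jog '[[100,[-3,-1,30],0],[100,[0,0,30],0],[100,[0,0,25],0],[100,[0,0,15],0],[100,[0,0,9],0],[100,[0,0,0],0]]'; python3 goal.py .4858 .0329 .021 70.2
python3 -m jog '[[0,[0,0,0],0],[0,[0,0,0],0],[0,[0,0,0],0],[0,[0,0,0],0],[0,[0,0,0],0],[0,[0,0,0],0],[0,[0,0,0],0],[0,[0,0,0],0]]'; python3 goal.py .4858 .0329 .021 70.2
```

```text
t: 2.4
position: [0.4852, 0.0349, 0.0211]
tool_rot: [-0.001, 0.172, 0.985, -0.0]
ft_force: [-0.3, 1.1, -0.1]
grip_width: 0.0881
t 2.40 pos [0.4852 0.0349 0.0211] toolY 70.24 grip 0.0881 F [-0.3  1.1 -0.1]
shift mm [-1.2 -1.7  0.1] turn 0.04
t: 3.2
position: [0.4856, 0.0343, 0.0217]
tool_rot: [0.0, 0.172, 0.985, -0.0]
ft_force: [-1.0, -4.7, 5.9]
grip_width: 0.0488
t 3.20 pos [0.4856 0.0343 0.0217] toolY 70.22 grip 0.0488 F [-1.  -4.7  5.9]
shift mm [-0.7 -1.3  0.7] turn 0.02
```

```bash
python3 -m jog '[[0,[0,0,-8],0],[0,[0,0,-16],0],[0,[0,0,-16],0],[0,[0,0,0],0]]'; python3 goal.py .457 -.208 .061 76.3
python3 - <<'E'
from h import *
p,d=grab_frame("scene");p=p[...,::-1].copy();crop(p,180,100,330,240,4,"pics/s2.png")
E
```

```text
t: 3.6
position: [0.4862, 0.035, 0.0626]
tool_rot: [0.001, 0.172, 0.985, 0.0]
ft_force: [0.3, 0.2, -8.0]
grip_width: 0.0491
t 3.60 pos [0.4862 0.035  0.0626] toolY 70.21 grip 0.0491 F [ 0.3  0.2 -8. ]
shift mm [ -54.8 -238.5    1.5] turn -6.09
```

View pics/s2.png

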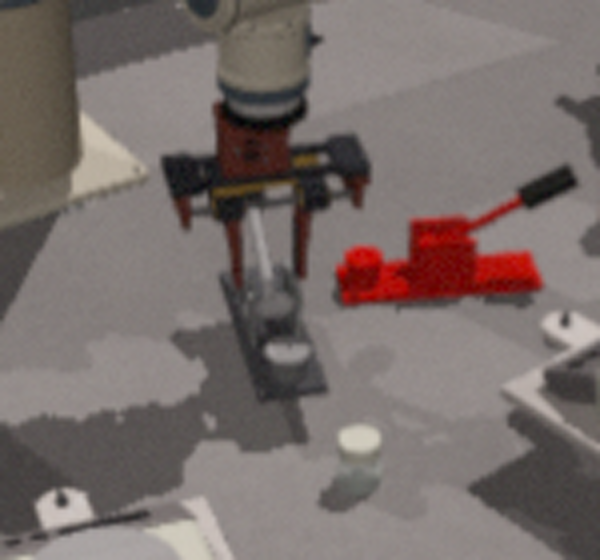

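```bash
python3 -m jog '[[0,[-7,-20,0],0],[0,[-7,-30,0],0],[0,[-7,-30,0],0],[0,[-7,-30,0],0],[0,[-7,-30,0],0],[0,[-7,-30,0],0],[0,[-7,-30,0],0],[0,[-6,-30,0],0]]';python3 -m jog '[[0,[0,-8,0],-2],[0,[0,0,0],-2],[0,[0,0,0],-2.1],[0,[0,0,0],0]]'; python3 goal.py .457 -.208 .026 76.3
python3 - <<'E'
from h import *
for n in("scene","top"):
    p,d=grab_frame(n);np.save(f"pics/{n}3_d.npy",d);p=p[...,::-1].copy();cv2.imwrite(f"pics/{n}3.png",p)
s=cv2.imread("pics/scene3.png");crop(s,120,100,300,280,4,"pics/s3.png")
s=cv2.imread("pics/top3.png");crop(s,240,100,400,280,4,"pics/t3.png")
E
```

```text
t: 4.45
position: [0.4582, -0.201, 0.0602]
tool_rot: [-0.001, 0.172, 0.985, 0.0]
ft_force: [0.6, 0.0, -7.6]
grip_width: 0.0488
t: 4.85
position: [0.4556, -0.2074, 0.0602]
tool_rot: [-0.001, 0.119, 0.993, 0.0]
ft_force: [0.7, -0.3, -8.5]
grip_width: 0.0493
t 4.85 pos [ 0.4556 -0.2074  0.0602] toolY 76.31 grip 0.0493 F [ 0.7 -0.3 -8.5]
shift mm [-1.5 -0.2 34.2] turn 0.01
```

View pics/s3.png

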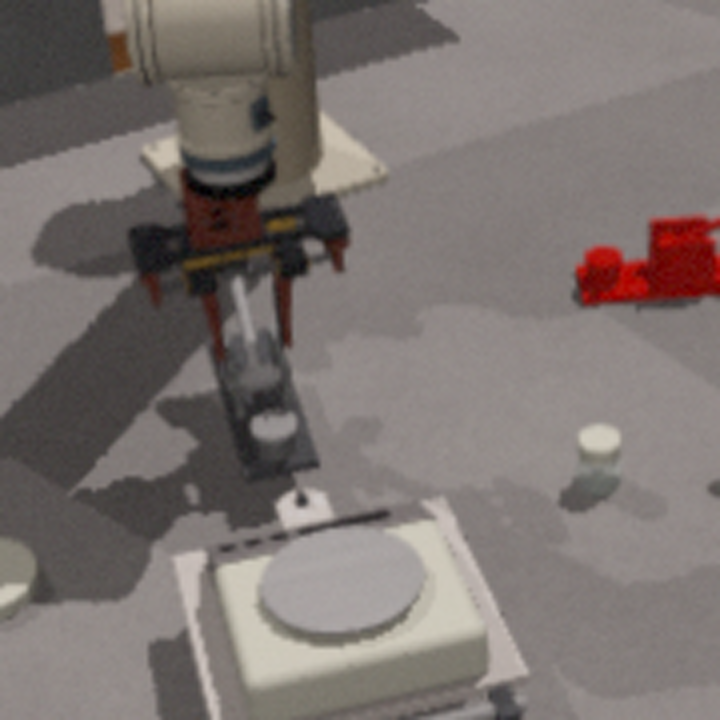

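View pics/t3.png

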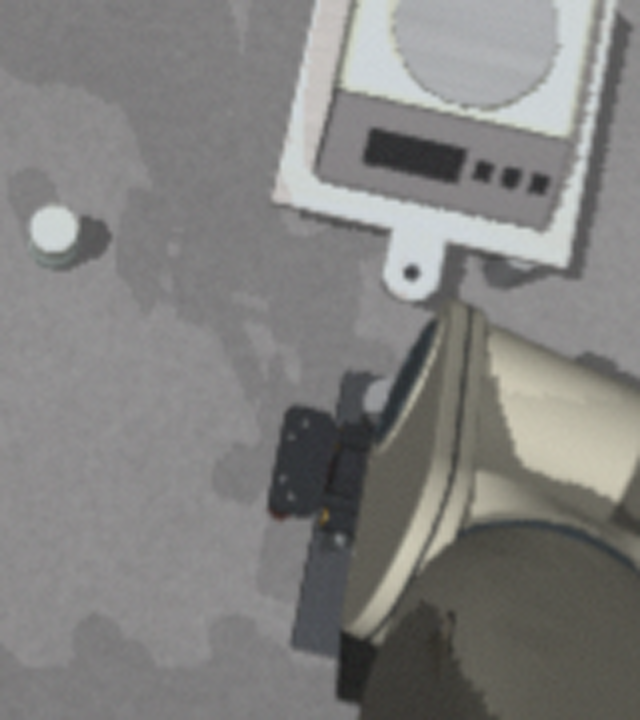

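```bash
python3 - <<'E'
from meas import *
s=cv2.imread("pics/scene3.png");g=cv2.cvtColor(s,cv2.COLOR_BGR2GRAY).astype(int)
sub=g[198:215,178:198];m,c,a=big(sub>130);ys,xs=np.nonzero(m);print(c+[178,198],a,np.ptp(xs)+1,np.ptp(ys)+1);print(sub)
sub=g[218:232,190:203];print(sub)
cs=c+[178,198]
print("saddle",onz("scene",[cs],.077))
for z in(.075,.081):print("pin",z,onz("scene",[(195.4,224.4)],z))
E
```

```text
[188.18604651 206.18604651] 43 11 5
[[ 66  65  70  71  70  55  45  44  53  47  44  50  56  69  76  85 115 128
  128 130]
 [ 56  68  60  70  69  47  38  41  42  48  49  41  53  74  71  83 101 124
  129 126]
 [ 52  63  59  58  64  50  38  41  41  43  44  42  52  65  69  73  87 121
  130 126]
 [ 47  63  62  48  47  42  37  40  41  36  44  52  49  65  67  69  79 107
  126 126]
 [ 43  64  68  50  39  43  42  43  64  72  67  77  68  69  80  75  77 100
  125 127]
 [ 44  66  70  51  43  50  66  83  91  96  95  91  87 100 124 107  81  89
  123 129]
 [ 43  55  56  45  53 103 124 129 106 130 133 130 129 136 144 135  94  80
  104 127]
 [ 41  41  41  42  70 128 141 143 133 142 145 142 146 145 149 141 100  80
   97 123]
 [ 36  39  39  39  83 132 142 146 143 145 145 146 146 147 148 140  96  81
   93 124]
 [ 43  41  38  39  71 132 143 145 148 146 148 149 148 146 140 124  85  81
   87 109]
 [ 50  35  39  37  56 109 132 144 145 142 146 143 143 135 113  89  72  76
   80 103]
 [ 51  39  37  38  46  68  99 113 121 128 130 121 109 100  73  64  73  72
   74  89]
 [ 55  44  38  37  42  46  62  80  89  97  9
[... 599 characters left out ...]
5]
 [ 68  75  94 127 116 127 158 161 163 147 139 130 128]
 [ 87 133 168 172 110  96 144 179 187 187 182 157 131]
 [149 180 187 170  97  63 104 171 195 199 196 167 133]
 [183 196 192 156  85  57  85 161 192 201 199 187 142]
 [194 195 195 179 121 101 129 171 184 196 196 191 160]
 [189 196 196 193 185 184 183 190 190 193 196 192 175]
 [184 195 200 196 197 201 198 197 197 194 194 192 184]
 [177 193 195 194 196 196 196 193 193 191 188 181 167]
 [160 187 193 192 191 189 186 172 165 156 139 124 112]
 [143 181 179 169 164 145 128 110 102  89  75  74  76]]
saddle [[ 0.53937497 -0.23103002  0.077     ]]
pin 0.075 [[ 0.63546928 -0.25081307  0.075     ]]
pin 0.081 [[ 0.64215445 -0.25342607  0.081     ]]
```

```bash
python3 -m jog '[[0,[0,2.3,15],0],[0,[0,0,12],0],[0,[0,0,7],0],[0,[0,0,0],0]]'; python3 goal.py .5521 -.2286 .026 76.3
python3 - <<'E'
from h import *
p,d=grab_frame("scene");p=p[...,::-1].copy();crop(p,140,120,250,250,5,"pics/s4.png")
E
```

```text
t: 5.35
position: [0.4563, -0.2051, 0.0262]
tool_rot: [-0.001, 0.119, 0.993, 0.0]
ft_force: [0.8, 1.0, -8.0]
grip_width: 0.0491
t 5.35 pos [ 0.4563 -0.2051  0.0262] toolY 76.31 grip 0.0491 F [ 0.8  1.  -8. ]
shift mm [-98.7  -0.2  -0.1] turn 0.01
```

View pics/s4.png

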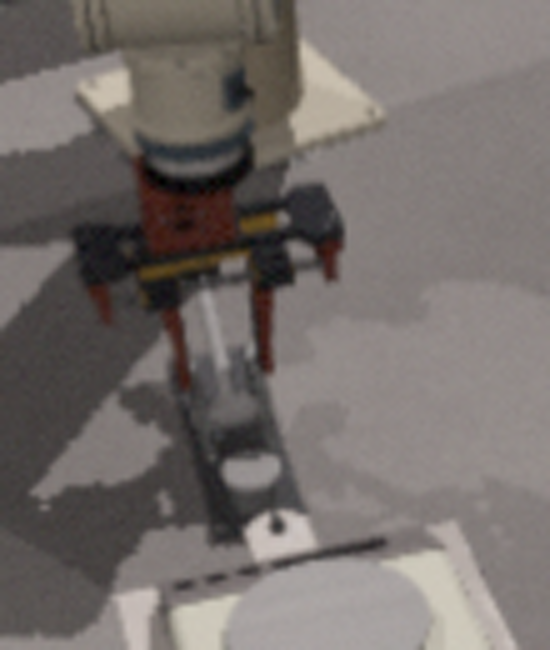

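```bash
python3 -m jog '[[0,[-20,0,0],0],[0,[-20,0,0],0],[0,[-20,0,0],0],[0,[-15,0,0],0],[0,[-12,0,0],0],[0,[-8,0,0],0],[0,[-3.5,0,0],0],[0,[0,0,0],0]]'; python3 goal.py .5521 -.2286 .0215 76.3
python3 - <<'E'
from h import *
for n in("scene","top"):
    p,d=grab_frame(n);np.save(f"pics/{n}5_d.npy",d);p=p[...,::-1].copy();cv2.imwrite(f"pics/{n}5.png",p)
s=cv2.imread("pics/scene5.png");crop(s,130,130,270,270,5,"pics/s5.png")
E
```

```text
t: 6.2
position: [0.5529, -0.2289, 0.0274]
tool_rot: [-0.0, 0.119, 0.993, 0.0]
ft_force: [0.6, -0.5, -7.8]
grip_width: 0.0491
t 6.20 pos [ 0.5529 -0.2289  0.0274] toolY 76.32 grip 0.0491 F [ 0.6 -0.5 -7.8]
shift mm [0.9 0.1 5.9] turn 0.02
```

View pics/s5.png

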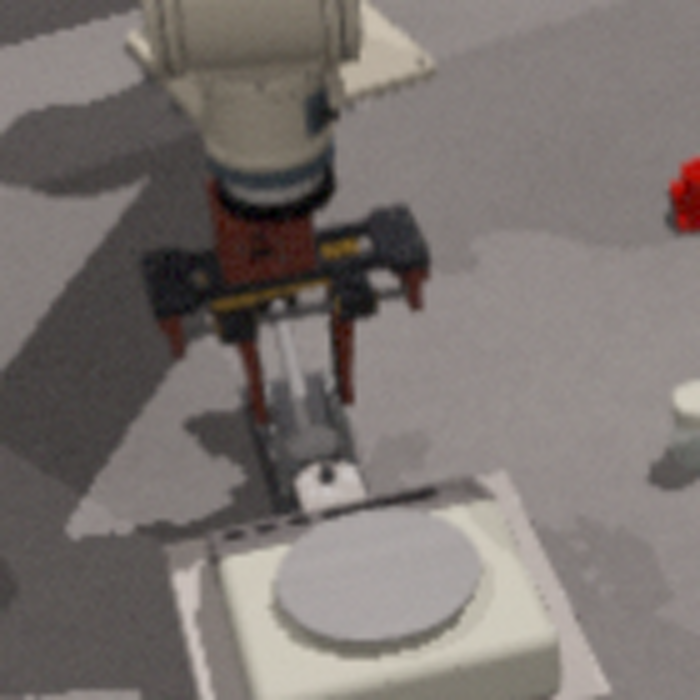

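View pics/top5.png

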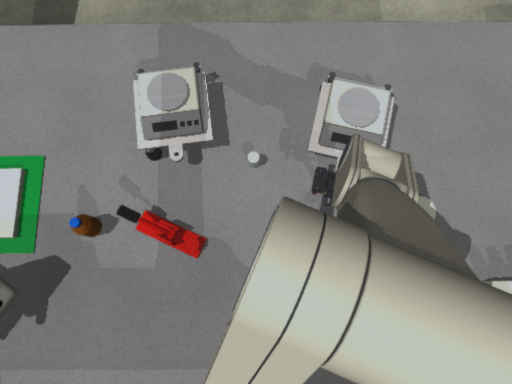

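```bash
python3 -m jog '[[0,[0.8,0,2],0],[0,[0,0,2],0],[0,[0,0,1.5],0],[0,[0,0,0],0]]'; python3 goal.py .5521 -.2286 .0215 76.3
```

```text
t: 6.7
position: [0.5517, -0.2287, 0.022]
tool_rot: [-0.0, 0.119, 0.993, 0.0]
ft_force: [-2.7, -1.2, -4.7]
grip_width: 0.0492
t 6.70 pos [ 0.5517 -0.2287  0.022 ] toolY 76.32 grip 0.0492 F [-2.7 -1.2 -4.7]
shift mm [-0.4  0.2  0.5] turn 0.02
```

```bash
python3 -m jog '[[0,[0,0,0.6],0],[100,[0,0,0],0],[100,[0,0,0],0],[100,[0,0,0],0],[100,[0,0,0],0],[100,[0,0,0],0]]'; python3 -m jog '[[100,[0,0,-20],0],[100,[0,0,-40],0],[100,[0,0,-45],0],[100,[0,0,-40],0],[100,[0,0,-25],0]]'; python3 goal.py .42 .1 .19 76.3
```

```text
t: 7.3
position: [0.5526, -0.2288, 0.0216]
tool_rot: [0.0, 0.119, 0.993, -0.0]
ft_force: [-0.1, 0.1, 0.4]
grip_width: 0.0852
t: 7.8
position: [0.5535, -0.2293, 0.1949]
tool_rot: [0.002, 0.119, 0.993, -0.001]
ft_force: [-0.4, -1.2, -0.0]
grip_width: 0.0878
t 7.80 pos [ 0.5535 -0.2293  0.1949] toolY 76.32 grip 0.0878 F [-0.4 -1.2 -0. ]
shift mm [207.6 288.4   3.8] turn 0.02
```

```bash
python3 -m jog '[[0,[26,36,0],0],[0,[26,36,0],0],[0,[26,36,0],0],[0,[26,36,0],0],[0,[26,36,0],0],[0,[26,36,0],0],[0,[26,36,0],0],[0,[26,36,0],0]]'; python3 goal.py .42 .1 .19 76.3
python3 - <<'E'
from h import *
for n in("scene","top"):
    p,d=grab_frame(n);np.save(f"pics/{n}6_d.npy",d);p=p[...,::-1].copy();cv2.imwrite(f"pics/{n}6.png",p)
s=cv2.imread("pics/scene6.png");crop(s,150,160,250,250,6,"pics/s6.png")
s=cv2.imread("pics/top6.png");crop(s,300,130,400,270,4,"pics/t6.png")
E
```

```text
t: 8.6
position: [0.4175, 0.1017, 0.1916]
tool_rot: [0.0, 0.119, 0.993, 0.0]
ft_force: [1.2, 1.3, -0.7]
grip_width: 0.0271
t 8.60 pos [0.4175 0.1017 0.1916] toolY 76.29 grip 0.0271 F [ 1.2  1.3 -0.7]
shift mm [-2.9 -1.1  1.6] turn -0.01
```

View pics/s6.png

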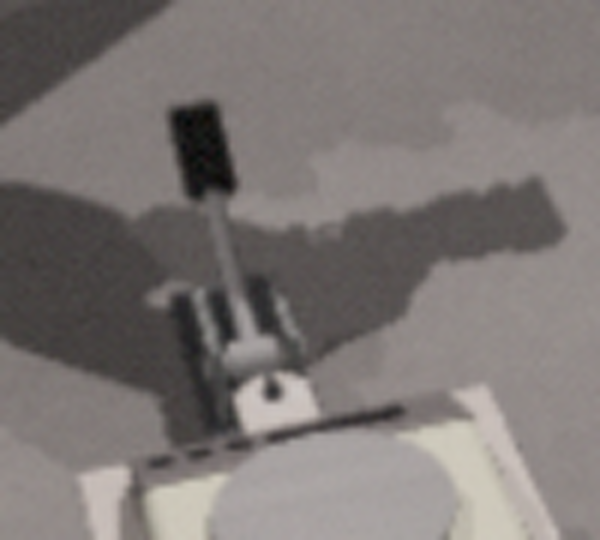

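View pics/t6.png

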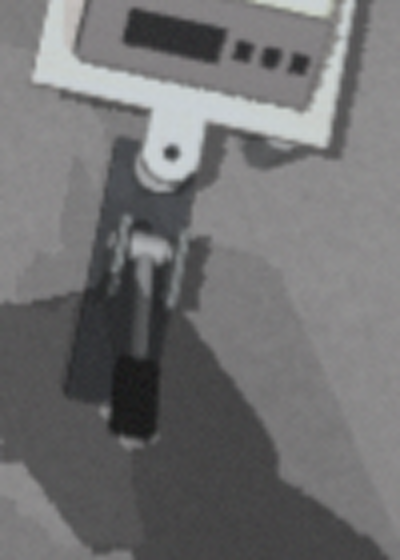

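```bash
python3 - <<'E'
from meas import *
f=lambda x,y:(300+x/4-.5+.125,130+y/4-.5+.125)
g=cv2.imread("pics/top6.png",0).astype(int)
print(g[160:182,330:352])
m,c,a=big(g[212:246,320:348]<35);c=c+[320,212];P=onz("top",[c],.108)[0];print("paddle",c,a,P)
B=onz("top",[f(66,396),f(113,140)],.010);d=(B[1]-B[0])[:2];L=np.linalg.norm(d);d/=L;yw=np.degrees(np.arctan2(d[1],d[0]));print("base left edge",B,L,yw)
n=np.array([d[1],-d[0]]) # right
S=B[1][:2]-d*.025+n*.032;print("saddle from base",S)
print("saddle from paddle",P[:2]+.181*d)
print("tcp release-based",np.array([.5526,-.2288])+np.array([.0965,-.0212]))
th=np.radians(-13.7);th=np.linspace(0,2*np.pi,9)
for C in([.632,-.2508],):
    ring=np.c_[C[0]+.02*np.cos(th),C[1]+.02*np.sin(th),np.full(9,.038)];print((proj("top",ring)).round(1))
E
```

```text
[[124 124 120 123 125 123 130 166 202 205 205 205 203 205 205 205 206 205
  207 204 197 165]
 [123 123 120 122 127 127 133 179 201 206 204 204 204 205 203 204 204 204
  204 204 190 138]
 [125 124 123 123 123 122 134 184 203 205 203 205 205 207 205 206 204 204
  205 204 185 122]
 [114 116 119 121 123 124 146 197 205 204 205 205 205 205 204 205 204 203
  205 203 186 115]
 [ 87  94 101 113 115 123 151 200 205 203 201 201 204 202 203 204 204 205
  206 199 177 103]
 [ 76  76  78  81  87 115 164 200 204 205 199 198 188 191 197 204 206 204
  204 193 158  98]
 [ 77  74  75  76  82 116 182 204 206 204 194 173 128 129 164 199 204 205
  204 190 138  93]
 [ 77  73  75  75  90 131 196 203 205 202 178 105  72  81 124 192 205 205
  203 187 124  91]
 [ 74  74  75  84 110 149 198 204 204 203 183  93  66  70 111 179 202 204
  204 186 119  91]
 [ 74  73  75  89 129 144 188 203 204 204 188 132 101 101 147 196 204 204
  202 176 104  86]
 [ 77  77  74  93 138 128 158 199 205 205 203 192 170 161 198 205 204 204
  196 160 101  86]
 [ 79  75  73  97 148 131 131 190 204 206 203 203 201 200 204 204 204 200
  1
[... 717 characters left out ...]
 77  76  75  76  79  87
  101 132 133 132]
 [ 74  75  77  72  73  75  74  74  74  78  81  77  78  78  74  77  76  80
  109 134 133 133]
 [ 71  74  72  75  73  74  73  73  74  77  79  79  77  77  77  78  79  89
  127 134 134 137]]
paddle [333.         228.47089947] 189 [ 0.4521808  -0.20361189  0.108     ]
base left edge [[ 0.46280173 -0.17597395  0.01      ]
 [ 0.65877078 -0.22159701  0.01      ]] 0.20120966839576965 -13.105446143597366
saddle from base [ 0.62716611 -0.24709496]
saddle from paddle [ 0.62846655 -0.24465253]
tcp release-based [ 0.6491 -0.25  ]
[[339.7 164.1]
 [335.1 166. ]
 [333.4 170.6]
 [335.7 175.2]
 [340.5 177.1]
 [345.1 175.1]
 [346.8 170.5]
 [344.5 165.9]
 [339.7 164.1]]
```

The crescent's left edge at column 333.3 and bottom edge at row 177.5 match the prediction for a centred saddle (333.4 / 177.1), so it's centred within about 1 mm. Next is the paddle.

```bash
python3 goal.py .4535 -.2055 .14 76.3; python3 -m jog '[[0,[4,-36,0],0],[0,[4,-38,0],0],[0,[5,-38,0],0],[0,[5,-38,0],0],[0,[5,-38,0],0],[0,[5,-38,0],0],[0,[5,-38,0],0],[0,[4,-25,0],0]]'; python3 goal.py .4535 -.2055 .13 76.3
```

```text
t 8.70 pos [0.4163 0.1038 0.1915] toolY 76.61 grip 0.0190 F [-1.3 -0.3  0.1]
shift mm [-107.9 -292.3   51.2] turn 0.31
t: 9.5
position: [0.3131, -0.1742, 0.1917]
tool_rot: [0.0, 0.12, 0.993, -0.0]
ft_force: [-0.1, -0.2, 0.4]
grip_width: 0.0005
t 9.50 pos [ 0.3131 -0.1742  0.1917] toolY 76.22 grip 0.0005 F [-0.1 -0.2  0.4]
shift mm [-143.8    3.1   61.8] turn -0.08
```

```bash
python3 -m jog '[[0,[-30,0,0],0],[0,[-38,0,0],0],[0,[-38,0,0],0],[0,[-30,3,10],0],[0,[-8,0,25],0],[0,[0,0,22],0],[0,[0,0,5],0],[0,[0,0,0],0]]'; python3 goal.py .4535 -.2055 .115 76.3
python3 - <<'E'
from h import *
for n in("scene","top"):
    p,d=grab_frame(n);p=p[...,::-1].copy();cv2.imwrite(f"pics/{n}7.png",p)
s=cv2.imread("pics/scene7.png");crop(s,130,110,250,250,5,"pics/s7.png")
E
```

```text
t: 10.3
position: [0.4538, -0.2031, 0.1288]
tool_rot: [-0.001, 0.119, 0.993, 0.0]
ft_force: [0.3, -0.1, -1.1]
grip_width: 0.0005
t 10.30 pos [ 0.4538 -0.2031  0.1288] toolY 76.29 grip 0.0005 F [ 0.3 -0.1 -1.1]
shift mm [-0.3 -2.4 13.8] turn -0.01
```

View pics/s7.png

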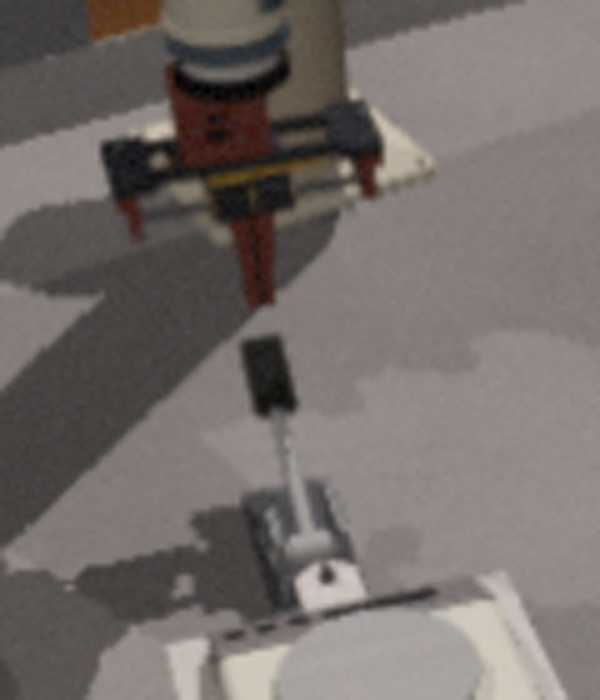

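```bash
python3 - <<'E'
from meas import *
print("tcp",proj("scene",[[.4538,-.2031,.1288]]))
g=cv2.imread("pics/scene7.png",0).astype(int)
m,c,a=big(g[174:196,174:194]<38);c=c+[174,174];print("paddle",c,a);print(onz("scene",[c],.106))
print(onz("scene",[(181.6,170.6)],.129))
E
```

```text
tcp [[183.55299447 178.80759363]]
paddle [183.25      184.9047619] 84
[[ 0.45574157 -0.20779416  0.106     ]]
[[ 0.40262527 -0.18750096  0.129     ]]
```

```bash
python3 - <<'E'
from meas import *
print("tcp s1",proj("scene",[[.4835,.0352,.1299]]), "seen ~246,154")
print("tcp s3",proj("scene",[[.4556,-.2074,.0602]]))
print("s7 at z",[ (z,proj("scene",[[.4538,-.2031,z]]).round(1)) for z in(.13,.14,.15,.16)])
s=sense();print(s["position"],s["t"])
t=cv2.imread("pics/top7.png");crop(t,280,100,420,290,3,"pics/t7.png")
s=cv2.imread("pics/scene7.png");crop(s,165,150,205,200,12,"pics/s7b.png")
E
```

```text
tcp s1 [[246.9372753  162.15885391]] seen ~246,154
tcp s3 [[184.72471948 195.43238374]]
s7 at z [(0.13, array([[183.5, 178.5]])), (0.14, array([[183.2, 176.1]])), (0.15, array([[182.9, 173.7]])), (0.16, array([[182.6, 171.3]]))]
[ 0.45485805 -0.20347048  0.13023142] 10.4
```

View pics/s7b.png

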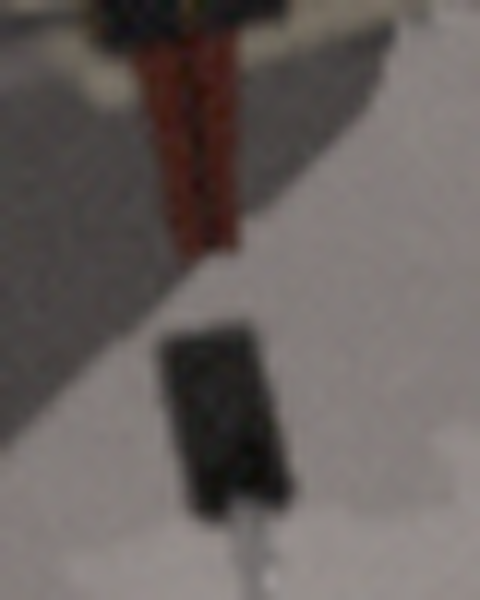

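```bash
python3 - <<'E'
from meas import *
p,d=grab_frame("scene");C=cloud("scene",d)
for v in range(158,186,2):
    print(v,[tuple(C[v,u].round(3)) for u in(180,182,184)],p[v,182])
E
```

```text
158 [(np.float64(0.46), np.float64(-0.209), np.float64(0.218)), (np.float64(0.472), np.float64(-0.206), np.float64(0.223)), (np.float64(0.467), np.float64(-0.197), np.float64(0.218))] [57 25 22]
160 [(np.float64(0.468), np.float64(-0.212), np.float64(0.215)), (np.float64(0.463), np.float64(-0.204), np.float64(0.21)), (np.float64(0.468), np.float64(-0.199), np.float64(0.211))] [60 26 20]
162 [(np.float64(0.461), np.float64(-0.211), np.float64(0.204)), (np.float64(0.465), np.float64(-0.205), np.float64(0.204)), (np.float64(0.467), np.float64(-0.199), np.float64(0.203))] [63 34 27]
164 [(np.float64(0.463), np.float64(-0.212), np.float64(0.197)), (np.float64(0.464), np.float64(-0.206), np.float64(0.195)), (np.float64(0.469), np.float64(-0.201), np.float64(0.196))] [52 28 28]
166 [(np.float64(0.463), np.float64(-0.213), np.float64(0.19)), (np.float64(0.459), np.float64(-0.205), np.float64(0.184)), (np.float64(0.468), np.float64(-0.201), np.float64(0.188))] [42 17 13]
168 [(np.float64(0.465), np.float64(-0.215), np.float64(0.184)), (np.float64(0.463), np.float64(-0.207), np.float64(0.18)),
[... 944 characters left out ...]
), np.float64(-0.201), np.float64(0.121)), (np.float64(0.437), np.float64(-0.195), np.float64(0.12))] [44 38 41]
180 [(np.float64(0.439), np.float64(-0.211), np.float64(0.118)), (np.float64(0.439), np.float64(-0.204), np.float64(0.115)), (np.float64(0.444), np.float64(-0.199), np.float64(0.117))] [34 33 28]
182 [(np.float64(0.445), np.float64(-0.214), np.float64(0.115)), (np.float64(0.451), np.float64(-0.209), np.float64(0.116)), (np.float64(0.449), np.float64(-0.201), np.float64(0.112))] [34 35 33]
184 [(np.float64(0.445), np.float64(-0.215), np.float64(0.107)), (np.float64(0.458), np.float64(-0.213), np.float64(0.113)), (np.float64(0.452), np.float64(-0.203), np.float64(0.106))] [32 33 36]
```

```bash
python3 -m jog '[[0,[0,-2,6],0],[0,[0,0,5],0],[0,[0,0,3],0],[0,[0,0,0],0]]'; python3 -m jog '[[0,[1,0,4],0],[0,[1,0,4],0],[0,[0,0,0],0]]';python3 goal.py .4535 -.2055 .11 76.3
python3 - <<'E'
from h import *
p,d=grab_frame("scene");p=p[...,::-1].copy();crop(p,130,110,250,250,5,"pics/s8.png")
E
```

```text
t: 10.85
position: [0.4537, -0.2047, 0.1149]
tool_rot: [-0.0, 0.119, 0.993, 0.0]
ft_force: [-0.3, 1.2, 0.2]
grip_width: 0.0005
t: 11.15
position: [0.4516, -0.2041, 0.1068]
tool_rot: [-0.001, 0.119, 0.993, 0.0]
ft_force: [-0.3, 0.4, -0.4]
grip_width: 0.0006
t 11.15 pos [ 0.4516 -0.2041  0.1068] toolY 76.32 grip 0.0006 F [-0.3  0.4 -0.4]
shift mm [-2.2 -0.9 -3.3] turn 0.02
```

View pics/s8.png

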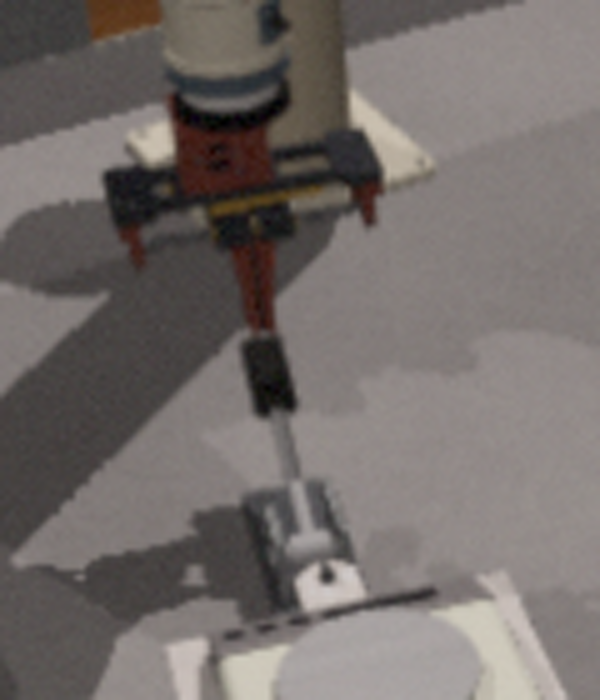

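```bash
python3 -m jog '[[0,[-2,-1,7],0],[0,[0,0,7],0],[0,[0,0,5],0],[0,[0,0,0],0]]'; python3 -m jog '[[0,[0,0,3],0],[0,[0,0,3],0],[0,[0,0,0],0]]';python3 -m jog '[[0,[1,0,3],0],[0,[1,0,3],0],[0,[0,0,0],0]]';python3 goal.py .4535 -.2055 .11 76.3
python3 - <<'E'
from h import *
p,d=grab_frame("scene");p=p[...,::-1].copy();crop(p,130,110,250,250,5,"pics/s9.png")
E
```

```text
t: 11.6
position: [0.4532, -0.2055, 0.0874]
tool_rot: [-0.001, 0.119, 0.993, 0.0]
ft_force: [-0.5, -0.3, 1.0]
grip_width: 0.0007
t: 11.9
position: [0.4537, -0.2057, 0.0821]
tool_rot: [-0.0, 0.119, 0.993, 0.0]
ft_force: [-0.2, -0.8, 0.2]
grip_width: 0.0003
t: 12.2
position: [0.4518, -0.2054, 0.0762]
tool_rot: [-0.0, 0.119, 0.993, -0.0]
ft_force: [0.1, -1.0, 2.6]
grip_width: 0.0006
t 12.20 pos [ 0.4518 -0.2054  0.0762] toolY 76.32 grip 0.0006 F [ 0.1 -1.   2.6]
shift mm [ -1.7   0.3 -33.8] turn 0.02
```

View pics/s9.png

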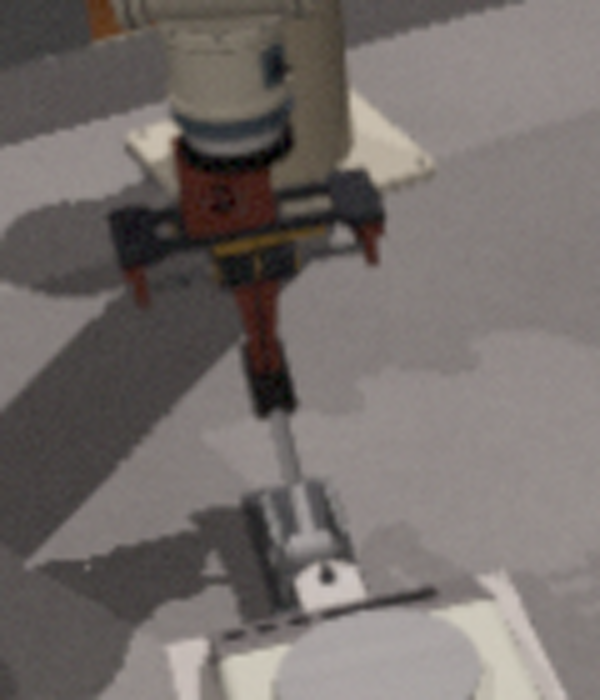

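```bash
python3 -m jog '[[0,[3,0,6],0],[0,[3,0,6],0],[0,[2.5,0,6],0],[0,[2,0,6],0],[0,[2,0,6],0],[0,[0,0,0],0]]';python3 goal.py .4535 -.2055 .01 76.3
python3 - <<'E'
from h import *
p,d=grab_frame("scene");p=p[...,::-1].copy();crop(p,130,110,250,250,5,"pics/s10.png")
E
```

```text
t: 12.85
position: [0.4397, -0.2025, 0.0459]
tool_rot: [0.0, 0.119, 0.993, -0.0]
ft_force: [1.5, -0.5, 9.0]
grip_width: 0.0002
t 12.85 pos [ 0.4397 -0.2025  0.0459] toolY 76.31 grip 0.0002 F [ 1.5 -0.5  9. ]
shift mm [-14.1   0.3  35.9] turn 0.01
```

View pics/s10.png

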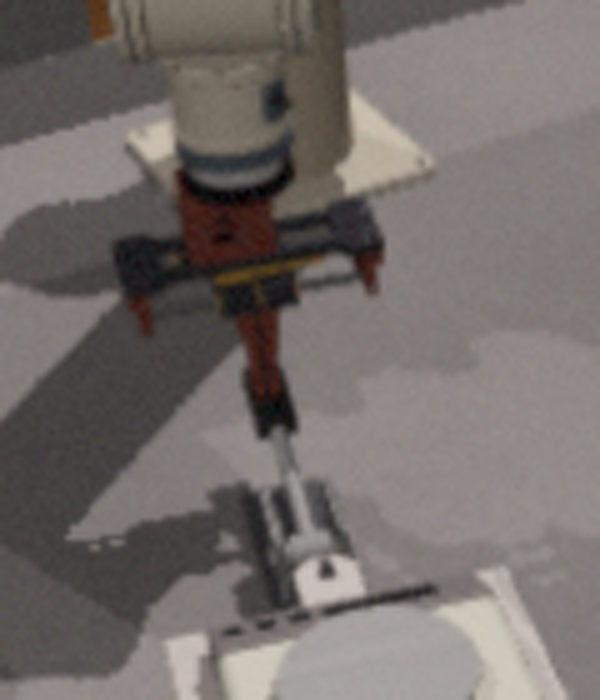

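Everything moves as expected: 9 N on the handle, and the pad has just begun to rise. I keep pressing.

```bash
python3 -m jog '[[0,[1.5,0,6],0],[0,[1.2,0,6],0],[0,[1,0,6],0],[0,[0.6,0,5],0],[0,[0.3,0,4],0],[0,[0,0,0],0]]';python3 -m jog '[[0,[0,0,3],0],[0,[0,0,0],0]]';python3 goal.py .4535 -.2055 .01 76.3
```

```text
t: 13.5
position: [0.4341, -0.2011, 0.0188]
tool_rot: [-0.001, 0.119, 0.993, 0.0]
ft_force: [-2.1, -0.8, 9.4]
grip_width: 0.0008
t: 13.7
position: [0.4338, -0.2009, 0.0159]
tool_rot: [-0.001, 0.119, 0.993, 0.0]
ft_force: [-3.6, -0.8, 10.8]
grip_width: 0.0002
t 13.70 pos [ 0.4338 -0.2009  0.0159] toolY 76.33 grip 0.0002 F [-3.6 -0.8 10.8]
shift mm [-20.3   0.2   5.8] turn 0.03
```

```bash
python3 -m jog '[[0,[0,0,3],0],[0,[0,0,0],0]]';python3 -m jog '[[0,[0,0,2],0],[0,[0,0,0],0]]';python3 -m jog '[[0,[0,0,2],0],[0,[0,0,0],0]]';
```

```text
t: 13.9
position: [0.4335, -0.2009, 0.0129]
tool_rot: [-0.002, 0.119, 0.993, 0.0]
ft_force: [-4.3, -1.2, 11.5]
grip_width: 0.0009
t: 14.1
position: [0.4334, -0.2009, 0.0109]
tool_rot: [-0.002, 0.119, 0.993, 0.0]
ft_force: [-5.2, -2.2, 10.2]
grip_width: 0.0007
t: 14.3
position: [0.4333, -0.2008, 0.0089]
tool_rot: [-0.002, 0.119, 0.993, 0.0]
ft_force: [-5.2, -0.6, 11.4]
grip_width: 0.0004
```

```bash
python3 -m jog '[[0,[1.5,0,1],0],[0,[0,0,0],0]]';python3 -m jog '[[0,[0,0,1],0],[0,[0,0,0],0]]';python3 -m jog '[[0,[0,0,1],0],[0,[0,0,0],0]]'
python3 - <<'E'
from h import *
for n in("scene","top"):
    p,d=grab_frame(n);np.save(f"pics/{n}11_d.npy",d);p=p[...,::-1].copy();cv2.imwrite(f"pics/{n}11.png",p)
s=cv2.imread("pics/scene11.png");crop(s,130,110,250,250,5,"pics/s11.png")
E
```

```text
t: 14.5
position: [0.4332, -0.2009, 0.0083]
tool_rot: [-0.0, 0.119, 0.993, 0.0]
ft_force: [-2.5, 0.8, 11.6]
grip_width: 0.0006
t: 14.7
position: [0.4332, -0.2009, 0.0074]
tool_rot: [-0.0, 0.119, 0.993, 0.0]
ft_force: [-3.1, -1.1, 11.5]
grip_width: 0.0002
t: 14.9
position: [0.4332, -0.2009, 0.0068]
tool_rot: [-0.0, 0.119, 0.993, 0.0]
ft_force: [-4.4, 0.8, 19.7]
grip_width: 0.0007
```

View pics/s11.png

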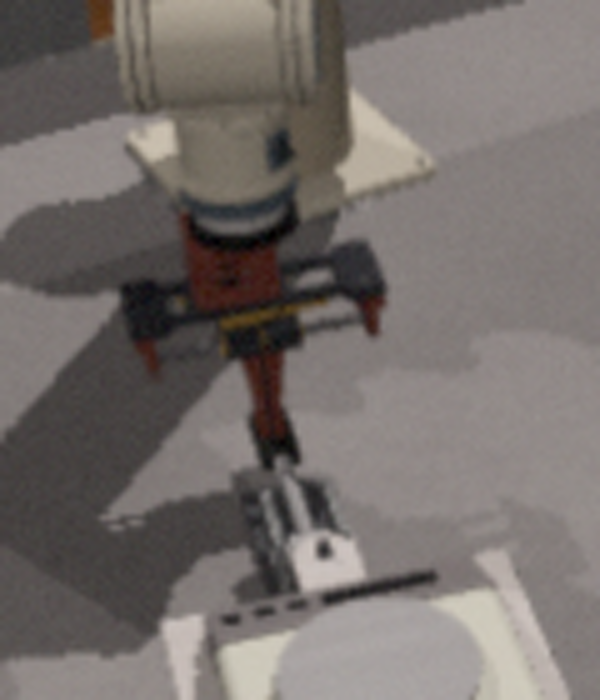

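View pics/top11.png

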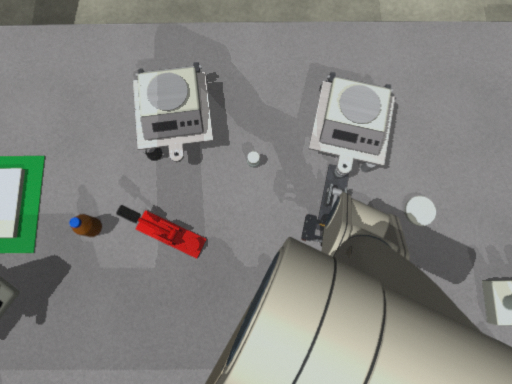

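```bash
python3 - <<'E'
from meas import *
C0=cloud("top",np.load("pics/top0_d.npy"));C=cloud("top",np.load("pics/top11_d.npy"))
med=lambda C,u,v,r=2:np.median(C[v-r:v+r+1,u-r:u+r+1].reshape(-1,3),0).round(4)
print("tabB",med(C0,343,161,1),med(C,345,158,1)," tabA",med(C0,177,147,1),med(C,177,147,1))
print("plB L",med(C0,318,145,1),med(C,319,143,1), "plA",med(C0,143,140,1),med(C,143,140,1))
print("bench",med(C,280,150))
t=cv2.imread("pics/top11.png");crop(t,300,130,400,250,6,"pics/t11.png")
g=cv2.cvtColor(t,cv2.COLOR_BGR2GRAY);print(g[155:186,332:356])
c=sense();print(c["ft_force"],c["t"])
E
```

```text
tabB [ 0.652  -0.2536  0.0685] [ 0.6555 -0.2546  0.0886]  tabA [0.6945 0.2278 0.0852] [0.695  0.2278 0.0846]
plB L [ 0.7007 -0.182   0.0715] [ 0.7007 -0.1822  0.0898] plA [0.7166 0.3269 0.0865] [0.7166 0.3269 0.085 ]
bench [ 0.7081 -0.0765  0.0013]
[[ 79  78  85  92 103 106 125 154 198 206 205 204 205 204 203 203 205 204
  207 206 205 206 205 205]
 [ 88  87  81  92  98  91 108 164 198 206 206 203 205 206 206 203 203 206
  206 205 204 204 203 205]
 [118 113  97 108 124 105 121 177 203 205 203 203 204 204 204 201 204 203
  207 205 202 192 195 201]
 [124 125 128 134 135 129 131 183 203 204 204 203 202 204 204 203 204 202
  204 204 191 153 156 174]
 [124 126 127 137 136 135 141 198 203 204 205 204 205 205 204 204 203 203
  206 206 185 126 110 113]
 [123 123 127 135 135 132 152 198 203 204 204 204 204 205 205 203 202 204
  206 202 184 118  92  91]
 [122 125 128 129 124 132 166 202 205 205 204 203 205 206 204 202 205 205
  206 201 176 104  89  88]
 [121 122 123 123 124 133 176 203 205 204 200 199 202 205 206 204 206 209
  204 195 162  99  87  89]
 [118 123 123 124 121 132 182 203 204 203 1
[... 1623 characters left out ...]
 78  77  80  87 102 133
  133 132 137 140 139 137]
 [ 76  73  74  74  74  73  77  77  82  81  79  77  80  78  76  83 110 133
  137 135 137 137 140 138]
 [ 71  73  74  70  73  75  75  77  79  79  78  75  76  76  78  90 128 135
  135 136 136 138 139 135]
 [ 72  74  73  74  72  73  74  80  80  79  77  78  76  79  80  95 133 135
  136 138 136 139 137 138]
 [ 86  75  74  73  73  74  74  77  78  80  78  75  76  78  82  95 133 136
  138 139 138 139 142 138]
 [116  78  68  69  68  70  72  73  79  81  78  76  77  80  85 102 136 138
  138 138 140 138 138 139]
 [122  74  52  51  55  66  70  73  79  77  78  77  78  75  80 102 135 136
  138 140 137 136 135 135]]
[-4.64842846  0.93224683 17.70934029] 15.0
```

View pics/t11.png

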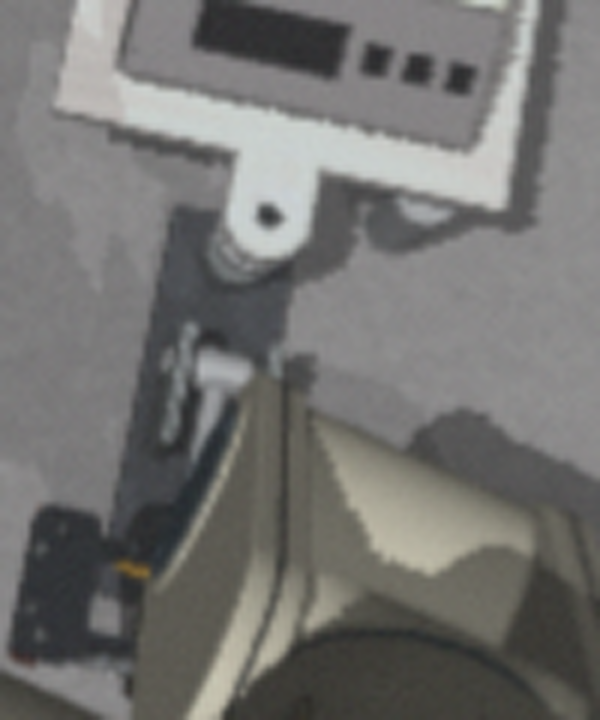

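```bash
python3 -m jog '[[0,[0.5,0,0.5],0],[0,[0,0,0],0],[0,[0,0,0],0],[0,[0,0,0],0],[0,[0,0,0],0]]'
python3 - <<'E'
from meas import *
p,d=grab_frame("top");C=cloud("top",d);print(np.median(C[157:160,344:347].reshape(-1,3),0))
s=sense();print(s["position"],s["ft_force"],s["t"])
print(hand_in())
E
```

```text
t: 15.5
position: [0.4333, -0.2009, 0.0067]
tool_rot: [0.0, 0.119, 0.993, -0.0]
ft_force: [-3.7, 1.0, 21.7]
grip_width: 0.0002
[ 0.65507907 -0.25389873  0.08923986]
[ 0.43327301 -0.20090174  0.0066773 ] [-4.07720305  1.24237456 21.39556704] 15.55
the job is handed in; nothing more can be done
None
```

I set the grey jack under the lift pad of platform b, the drooping one, and pressed its handle down to the stop. I handed in at 15.6 s, still holding the handle down with about 21 N.

**Last checks**
- **Height:** the tab of platform b rose from about 68 mm to about 89 mm. Platform a's level tab reads 85 mm, so b is about 4 mm above level and clear of its short foot.
- **Stop:** the push jumped from about 11.5 N to about 20 N, which is where the handle met its stop.
- **Centring:** in the top camera the saddle sat within about 1 mm of the pad's position before the press. The jack's base edge had not moved after it.
- **Other objects:** platform a, the red jack, the jar, the bottle and the dish looked unchanged in the last top picture. I didn't measure the two front feet again.

**Disagreements**
- **Fingertips:** the scene camera showed the fingertips about 35 mm above the reported TCP. First contact with the paddle agreed with that, so I pressed by force and not by nominal height.
- **Cameras:** the scene and top cameras disagreed by about 3 mm, so I averaged them for the placement.

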